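Shut and latch the tilt-out drawer of the tea stand

TASK

The tilt-out drawer in the front of the small tea stand hangs open: push it fully shut, then push the sliding latch along its rail towards the drawer until you feel it drop into its groove, and leave it seated there without shoving it out of the far side of the groove. Nothing is to be gripped or pulled up, only pushed: do not lift the pin on the latch, leave the dishes and the lid rest where they are, and finish clear of everything.

Things in the scene. Friction and masses are not known exactly. Their poses are not given: they have to be found in the camera images.
- stand: square teak-veneer tea stand, 300 x 300 mm, top surface 130 mm above the table, heavy and immovable. Origin under its centre at table height; its -x side is the front (towards the robot, turned by up to about 0.2 rad), +y is its left as seen from the robot, z up. Front face at local x = -150 mm.
- drawer (a joint): tilt-out drawer in the middle of the stand's front. Value in rad: 0 is shut (panel upright, a firm stop), larger as its top edge leans out towards the robot; starts at 0.35 to 0.55. Stiff pivot along the panel's lower edge: it stays where it is left; 2 to 3 N at the top edge moves it. Shut it first: with the latch already across, the latch's tongue stands in its way.
- drawer_edge (a point): middle of the outer top edge of the drawer's teak panel, 130 mm wide (y), 92 mm high, 12 mm thick, which overlays the front face. Shut, its outer face is at stand-local x = -162 mm and its top edge 122 mm above the table. It pivots at stand-local x = -152 mm, 30 mm above the table. Centred on the stand's y = 0.
- latch (a joint): travel of the sliding latch along its rail, in m: 0 is centred on the groove (latched), positive towards the stand's +y (unlatched); starts at 0.055 to 0.080. To latch, push it towards -y. Ends at -0.025 and 0.085. Sliding takes 2 to 3 N; the push dips as it drops in, then about 12 N would push it on out of the groove. The groove pulls it in from about 3 mm.
- latch_mid (a point): centre of the latch's dark wooden block, 30 mm (stand x) x 36 mm (along the rail, y) x 28 mm high, underside 1 mm above the rail, top 41 mm above the stand's top, captive on the rail. A thin steel tongue 14 mm wide hangs from its front over the stand's edge, down to 101 mm above the table, its back 6 mm in front of the shut drawer panel.
- pin (a joint): height of the spring-loaded brass pin in the latch block, in m: about 0.002 while riding on the flat rail, about -0.002 when it has dropped into the groove. Its 10 mm round head stands up out of the block's top by 5 mm when seated, 9 mm otherwise.
- groove (a point): middle of the groove at the rail's top surface. The steel rail is 20 mm wide, its top 12 mm above the stand's top, lies near the stand's front edge along its y, and reaches from 45 mm on the -y side of the groove to 105 mm on the +y side. The groove is 13.5 mm wide and 7 mm deep.
- dish1_rim (a point): centre of the mouth of porcelain dipping dish 1 of three standing in a row across the stand, 72 mm wide, 24 mm high, loose, white; leave it alone
- dish2_rim (a point): centre of the mouth of porcelain dipping dish 2 of three standing in a row across the stand, 72 mm wide, 24 mm high, loose, white; leave it alone
- dish3_rim (a point): centre of the mouth of porcelain dipping dish 3 of three standing in a row across the stand, 72 mm wide, 24 mm high, loose, white; leave it alone
- lidrest: celadon ceramic teapot lid rest, a round disc 56 mm wide and 16 mm high, loose on the front right of the stand; origin at its underside; leave it alone

How it is judged (in metres and radians):
On the way, in this order (a step that is already met when the one before it is completed fails the run):
1. the drawer is pushed shut while the latch is still open (value of joint drawer below 0.04 rad and value of joint latch above 0.03 m), for 0.2 s.
2. the latch has dropped into its groove with the drawer shut (value of joint drawer below 0.04 rad and value of joint latch between -0.003 and 0.003 m and value of joint pin below 0.0005 m), for 0.3 s.
At the end, for the whole second after the job is handed in: the drawer is shut (within 0.04 rad, about 4 mm at its top edge), the latch rests within 3 mm of the groove's centre with its pin dropped in (below 0.5 mm), and the dishes and the lid rest stand within 20 mm of where they were (all of step 2 and velocity of joint latch between -0.005 and 0.005 m/s and distance of each of dish1_rim, dish2_rim, dish3_rim, lidrest from where it was at the start of the episode below 0.02 m); the robot touches nothing.
It fails at once if the latch is shoved through and out of the far side of the groove (value of joint latch below -0.01 m).
It fails at once if the latch's pin is pulled up (value of joint pin above 0.006 m).
It fails at once if a dish or the lid rest is moved more than 20 mm, lifted or tipped (distance of any of dish1_rim, dish2_rim, dish3_rim, lidrest from where it was at the start of the episode above 0.02 m or angle between any of dish1_rim, dish2_rim, dish3_rim, lidrest's own z axis and vertical above 0.4 rad).
It also fails if it takes over 48 s, if anything falls off the work surface, if the arm or the gripper's body presses on something with over 40 N, if the wrist force passes 120 N, or if a joint passes its speed limit or range.

ROBOT

A 6-joint arm with a two-finger parallel gripper is mounted at the origin on the work surface. World frame = base frame: x ahead of the robot, y to its left, z up, the work surface at z = 0. Lengths are in mm, angles in degrees, forces in N, time in s.
With the tool pointing down it reaches from about 350 to 850 mm from the base axis. Payload 8.1 kg.
Tool frame: the origin (TCP) lies midway between the tips of the shut fingers; the grasp point (between the pads) lies 19 mm behind it; z points along the fingers, y is the line along which they close (so a half turn about z gives the same grasp; the last joint's range is limited). The gripper opens to 85 mm and grips with 20 to 120 N. Pads are 22 mm wide; open, the fingers measure 114 mm over their backs; the gripper's body (76 mm by 85 mm) begins 54 mm behind the grasp point. The pads swing forward as they close: fully open they stand 13 mm farther back than shut.
Start: joints at [71.368, 7.471, 85.268, -0, 87.261, -4.893], TCP at [142.483, 582.841, 231.292] pointing down, gripper open.
Joint ranges: [-169.43, 169.43], [-51.17, 129.36], [1.28, 143.12], [-76.62, 256.62], [0, 156.53], [-152.29, 152.29]. Speed limits (degrees/s): [136.94, 136.94, 159.86, 180, 180, 180].

INTERFACE

Orientations are given as [roll, pitch, yaw] about the fixed x, y, z axes, in that order (R = Rz(yaw) Ry(pitch) Rx(roll)).
In Python, from bench import r gives the robot as it stands.
- The arm moves only by the tool step_arm, never from a script. Its arguments are lists of equal length, an entry for each row: "delta_pos": the shift along the world's x, y, z in units of 200 mm (1.0 is 200 mm), a list of three; "spin": the turn about the world's z in units of 180 degrees (1.0 is 180 degrees). In form: {"delta_pos": [[dx, dy, dz], ...], "spin": [spin, ...]}. A call has 1 to 8 rows; each row shifts and turns the commanded pose from where the row before left it; what a row does not reach is not made up. A row lasts 1/8 s, in which the tool goes at most 62.5 mm and 10.7 degrees, less where a joint would pass 70% of its speed; a pose out of reach is approached as far as the arm can. A call with a number of a shift or a turn outside -1 to 1 is refused whole. A call with a gripper value outside its range is refused whole. "gripper" is the opening, from -1 (shut) to 1 (fully open), set as the call begins (left out, the last holds). The fingers move at their own pace and stop on an object; "squeeze" is the grip in N (left out, the last holds). Time passes only in rows, so rows that do not move let the fingers close. It gives the time, the measured TCP pose, the force, the opening and the grip force at its end, in the units of the state.
- r.sense(): the state, without advancing time (a new reading comes with each control period).
- r.snapshot(name): name is "side" or "top"; returns a dict with "pixels" (400x640x3 uint8, blue, green, red), "fx", "fy", "cx", "cy" (pixels), "camera_from_world" (4x4, takes a point from world to camera coordinates). Camera axes: x right, y up, looking along -z (the intrinsics and any distortion apply to the point x, -y, -z); pixel columns grow to the right and rows downward; lengths in mm; the calibration is good to about 2 mm. A picture is of the moment at which its call begins. There is no depth.
- r.hand_in(): hands the job in; it is judged then, once.
The state is a dict: "time": time; "joint_pos": joint angles; "qd": joint speeds; "joint_efforts": joint torques, N m; "tool_pos": TCP position; "tcp_rot": TCP orientation; "ft_force": force on the tool from outside, world axes, zero at the start; "wrist_torque": the same for the moment, N m; "finger_gap": finger opening in mm; "grip_force": force on a finger pad.
Only numpy, scipy, OpenCV 4.12 (cv2) and the standard library are available. Lean on these libraries where they do the work, as an engineer would, in place of code of your own. Each camera call takes 0.05 s, during which the arm holds its last target. There are 200 camera calls.

## Working session

There is one attempt and no reset: what is moved stays moved. The work goes in short steps, Python scripts to look and compute and a tool call to move; the robot and the scene stay as the last step left them, time stands still between calls to the robot, and variables do not carry over. Pictures are saved under pics/ and viewed, at most 10 in all, crops included, and the job is handed in when it is done.

Besides the shell and the picture viewer there is one more tool, called after "Emit:" by a JSON object that holds its "name" and its "arguments", one argument or row to a line. step_arm: Moves the arm, as the interface text tells. Shifts and turns lie within -1 to 1; 1 stands for 200 mm of shift or 180 degrees of turn. Its arguments: {"type":"object","properties":{"delta_pos":{"type":"array","items":{"type":"array","items":{"type":"number","minimum":-1,"maximum":1}}},"spin":{"type":"array","items":{"type":"number","minimum":-1,"maximum":1}},"gripper":{"type":"number"},"squeeze":{"type":"number"}},"required":["delta_pos","spin"]}

```bash
mkdir -p pics; cat > h.py <<'E'
from bench import r
import numpy as np, cv2
def ray(s,u,v):
    M=np.array(s["camera_from_world"]); R=M[:3,:3]; c=-R.T@M[:3,3]
    d=R.T@np.array([(u-s["cx"])/s["fx"],-(v-s["cy"])/s["fy"],-1]); return c,d
def onz(s,u,v,z):
    c,d=ray(s,u,v); return c+d*(z-c[2])/d[2]
def proj(s,p):
    M=np.array(s["camera_from_world"]); q=M[:3,:3]@np.array(p)+M[:3,3]
    return s["cx"]+s["fx"]*q[0]/-q[2], s["cy"]-s["fy"]*q[1]/-q[2]
E
python3 - <<'E'
from h import *
for n in("top","side"):
    s=r.snapshot(n); cv2.imwrite(f"pics/{n}0.png",s["pixels"]); print(n,s.keys(),s["fx"],s["cx"],s["cy"],np.round(ray(s,320,200),2))
print(r.sense())
E
```

```text
top dict_keys(['pixels', 'fx', 'fy', 'cx', 'cy', 'camera_from_world']) 425.13972744782365 323.1123852138792 203.43093032824603 [[ 6.1889e+02  1.2160e+01  8.0426e+02]
 [ 7.0000e-02  1.0000e-02 -1.0000e+00]]
side dict_keys(['pixels', 'fx', 'fy', 'cx', 'cy', 'camera_from_world']) 373.1063104506317 316.134749234283 191.2617146076592 [[ 4.4687e+02  5.2619e+02  4.7407e+02]
 [ 3.1000e-01 -7.7000e-01 -5.6000e-01]]
{'time': 0.1, 'joint_pos': array([ 7.13674928e+01,  7.51257278e+00,  8.53227886e+01,  5.18645013e-04,
        8.72618550e+01, -4.89013356e+00]), 'qd': array([ 0.02691642, -0.12379427, -0.11131496,  0.13972145, -0.0062837 ,
        0.03203685]), 'joint_efforts': array([ 1.40347416e-03, -5.70953536e+01, -5.01939690e+01, -1.32563032e-04,
        8.20616609e-03,  1.59380426e-05]), 'tool_pos': array([142.3204107 , 582.36641261, 230.33306082]), 'tcp_rot': array([-1.79903182e+02, -8.80336004e-03,  1.66257594e+02]), 'ft_force': array([ 0.59267383, -0.25290818, -1.37663769]), 'wrist_torque': array([0.00644817, 0.00737325, 0.02299894]), 'grip_force': 0.0, 'finger_gap': 85.2105930136006}
```

View pics/top0.png

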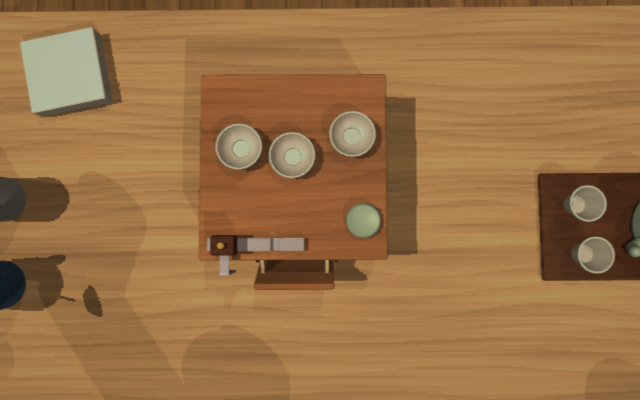

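View pics/side0.png

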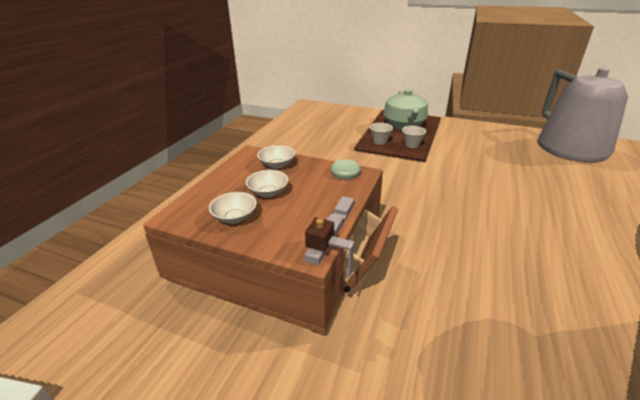

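The top view shows the stand's corners at about (201,75), (386,75), (387,259) and (199,259). The drawer lip runs from (255,289) to (334,289). The latch block is at (222,245), the rail spans columns 208–307, and the groove is near (272,244). The side view shows the same layout, with the latch unlatched and the drawer open.

```bash
python3 - <<'E'
from h import *
s=r.snapshot("top")
P=lambda u,v,z:np.round(onz(s,u,v,z)[:2],1)
C=np.array([P(*c,130) for c in[(201,75),(386,75),(387,259),(199.5,259.5)]]);print(C,C.mean(0),[np.linalg.norm(C[i]-C[i-1]) for i in range(4)])
hsv=cv2.cvtColor(s["pixels"],cv2.COLOR_BGR2HSV)
print("edge",P(255,289,114),P(334,289,114),"block",P(222,245,171),"pin",P(221,245,180),"groove",P(272.5,244.5,142),"rail ends",P(208,244,142),P(307,244,142),"lidrest",P(364,221,146))
i=cv2.resize(s["pixels"][200:300,190:345],None,fx=5,fy=5,interpolation=cv2.INTER_CUBIC);cv2.imwrite("pics/c1.png",i)
t=r.snapshot("side");i=cv2.resize(t["pixels"][180:300,280:420],None,fx=5,fy=5,interpolation=cv2.INTER_CUBIC);cv2.imwrite("pics/c2.png",i)
E
```

```text
[[868.8 211.4]
 [865.7 -88.1]
 [570.1 -84.6]
 [571.7 211.2]] [719.075  62.475] [np.float64(297.10006731739384), np.float64(299.5160429759982), np.float64(295.62071984216533), np.float64(295.80432721648947)]
edge [522.7 126.1] [521.7  -0.9] block [595.7 165.8] pin [596.1 165.1] groove [594.8  94.4] rail ends [596.4 194.7] [595.1  40.8] lidrest [630.  -47.8]
```

View pics/c1.png

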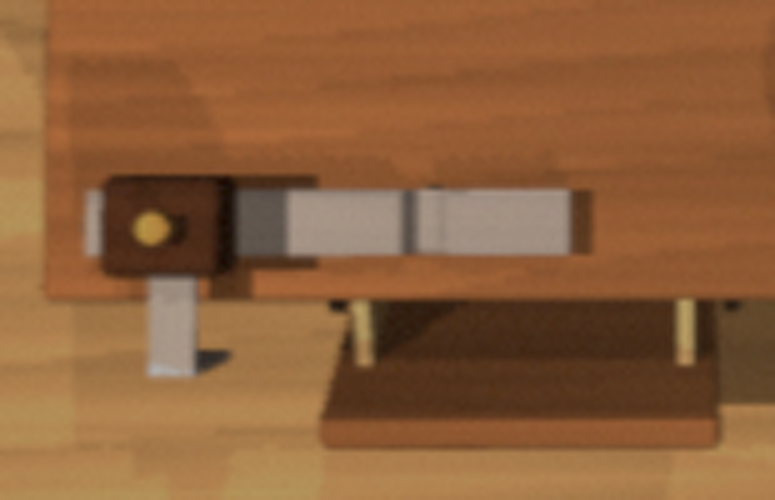

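View pics/c2.png

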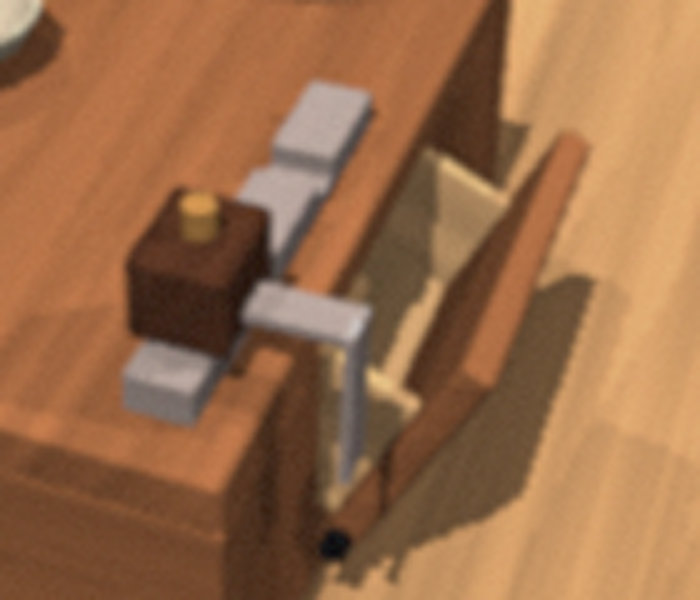

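Emit:
{"name": "step_arm", "arguments": {
  "delta_pos": [
    [0.14,-0.24,0],
    [0.14,-0.24,0],
    [0.14,-0.24,0],
    [0.14,-0.24,0],
    [0.14,-0.24,0],
    [0.14,-0.24,0],
    [0.14,-0.24,0],
    [0.14,-0.24,0]
  ],
  "spin": [0.02,0.02,0.02,0.016,0,0,0,0],
  "gripper": -1
}}

```text
time: 1.2
tool_pos: [367.0, 197.2, 231.4]
tcp_rot: [180.0, 0.0, 180.0]
ft_force: [1.3, 0.3, -0.4]
finger_gap: 0.4
grip_force: 0.0
```

Emit:
{"name": "step_arm", "arguments": {
  "delta_pos": [
    [0.18,-0.22,0],
    [0.18,-0.22,0],
    [0.18,-0.23,0],
    [0,0,-0.22],
    [0,0,-0.23],
    [0,0,-0.23],
    [0,0,0]
  ],
  "spin": [0,0,0,0,0,0,0]
}}

```text
time: 2.08
tool_pos: [470.8, 64.7, 91.4]
tcp_rot: [-180.0, -0.5, 179.9]
ft_force: [-0.7, -0.2, -0.1]
finger_gap: 0.1
grip_force: 0.0
```

Emit:
{"name": "step_arm", "arguments": {
  "delta_pos": [
    [0.08,0,0],
    [0.06,0,0],
    [0.05,0,0],
    [0.05,0,0],
    [0.04,0,0],
    [0.04,0,0],
    [0,0,0]
  ],
  "spin": [0,0,0,0,0,0,0]
}}

```text
time: 2.95
tool_pos: [539.2, 64.8, 95.2]
tcp_rot: [-180.0, 0.0, 179.9]
ft_force: [-0.6, 0.3, -0.4]
finger_gap: 0.3
grip_force: 0.0
```

Emit:
{"name": "step_arm", "arguments": {
  "delta_pos": [
    [0.015,0,0],
    [0.015,0,0],
    [0,0,0]
  ],
  "spin": [0,0,0]
}}

```text
time: 3.32
tool_pos: [544.7, 64.8, 95.3]
tcp_rot: [180.0, 0.0, 179.9]
ft_force: [1.2, 0.3, 0.7]
finger_gap: -0.0
grip_force: 0.0
```

```bash
python3 - <<'E'
from h import *
s=r.snapshot("side");i=cv2.resize(s["pixels"][100:300,230:500],None,fx=2.9,fy=2.9,interpolation=cv2.INTER_CUBIC);cv2.imwrite("pics/c3.png",i); print(r.sense()["ft_force"])
E
```

```text
[ 0.71451417 -0.3219764  -0.507963  ]
```

View pics/c3.png

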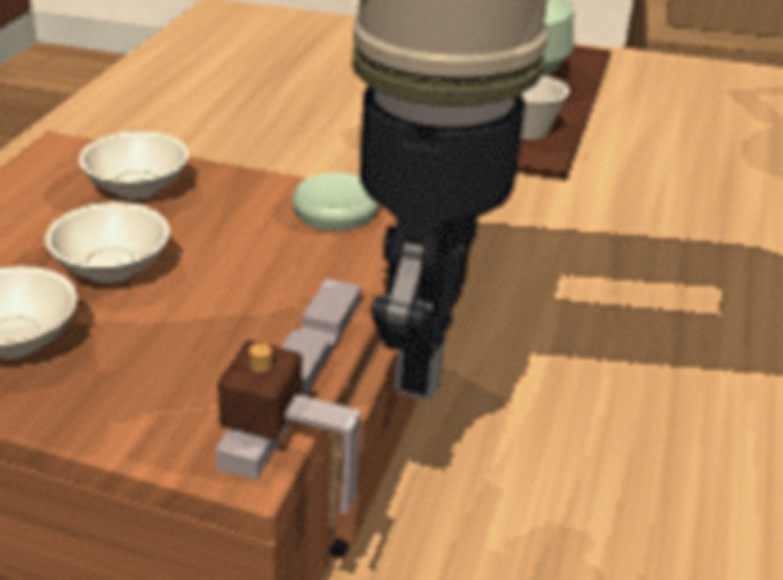

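The crop shows the drawer nearly upright with the fingers against it at about (420,380). A thin gap remains at its top near (345,430), and the latch hasn't moved. I'll keep pushing until it stops.

Emit:
{"name": "step_arm", "arguments": {
  "delta_pos": [
    [0.01,0,0],
    [0.01,0,0],
    [0,0,0]
  ],
  "spin": [0,0,0]
}}

```text
time: 3.75
tool_pos: [547.7, 64.8, 95.2]
tcp_rot: [-180.0, -0.1, 179.9]
ft_force: [-6.4, -1.2, 4.6]
finger_gap: 0.1
grip_force: 3.4
```

Emit:
{"name": "step_arm", "arguments": {
  "delta_pos": [
    [0.01,0,0],
    [0.01,0,0],
    [0,0,0]
  ],
  "spin": [0,0,0]
}}

```text
time: 4.12
tool_pos: [547.8, 64.8, 94.9]
tcp_rot: [-180.0, -0.6, 180.0]
ft_force: [-29.1, -0.2, 19.6]
finger_gap: -0.3
grip_force: 14.5
```

Emit:
{"name": "step_arm", "arguments": {
  "delta_pos": [
    [-0.16,0,0],
    [0,0,0.23],
    [0,0,0.23],
    [0,0,0.22],
    [0,0.25,0],
    [0,0.25,0],
    [0,0.25,0],
    [0,0,0]
  ],
  "spin": [0,0,0,0,0,0,0,0]
}}

```text
time: 5.12
tool_pos: [520.2, 218.1, 231.2]
tcp_rot: [179.9, 0.0, -179.8]
ft_force: [0.8, 0.3, -0.7]
finger_gap: 0.2
grip_force: 0.0
```

Emit:
{"name": "step_arm", "arguments": {
  "delta_pos": [
    [0.19,0,0],
    [0.19,0,0],
    [0,0,-0.13],
    [0,0,-0.13],
    [0,0,-0.13],
    [0,0,0],
    [0,0,0]
  ],
  "spin": [0,0,0,0,0,0,0]
}}

```text
time: 6.0
tool_pos: [597.2, 214.5, 154.5]
tcp_rot: [180.0, 0.1, 179.9]
ft_force: [0.3, -0.3, -0.6]
finger_gap: -0.0
grip_force: 0.0
```

```bash
python3 - <<'E'
from h import *
s=r.snapshot("side");i=cv2.resize(s["pixels"][100:300,230:500],None,fx=2.9,fy=2.9,interpolation=cv2.INTER_CUBIC);cv2.imwrite("pics/c4.png",i); print(r.sense()["ft_force"])
E
```

```text
[-0.3538063   0.09995699  0.5807351 ]
```

View pics/c4.png

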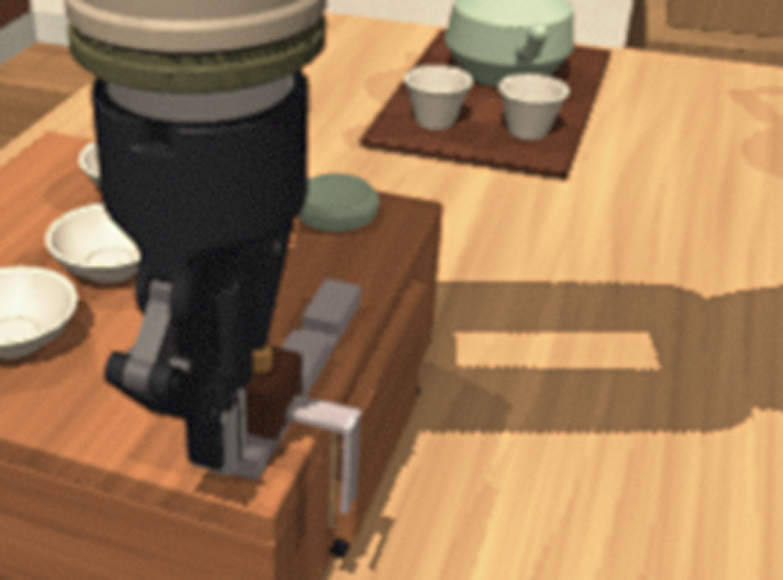

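The drawer now sits flush along the front edge. The finger is at about (225,440), beside the block's +y face. Pushing the latch next.

Emit:
{"name": "step_arm", "arguments": {
  "delta_pos": [
    [0,-0.06,0],
    [0,-0.05,0],
    [0,-0.05,0],
    [0,-0.05,0],
    [0,-0.05,0],
    [0,-0.04,0],
    [0,-0.03,0],
    [0,0,0]
  ],
  "spin": [0,0,0,0,0,0,0,0]
}}

```text
time: 7.05
tool_pos: [596.5, 147.8, 153.4]
tcp_rot: [-180.0, 0.0, 179.9]
ft_force: [0.7, -0.2, -0.9]
finger_gap: -0.4
grip_force: 0.0
```

```bash
python3 - <<'E'
from h import *
t=r.snapshot("top");i=cv2.resize(t["pixels"][200:300,190:345],None,fx=5,fy=5,interpolation=cv2.INTER_CUBIC);cv2.imwrite("pics/c5.png",i)
print(r.sense()["ft_force"],r.sense()["tool_pos"])
print([proj(t,(577,y,165)) for y in (91,105)])
E
```

```text
[-1.37288363  0.56434122 -0.58559419] [596.33481977 147.94254406 153.11960558]
[(np.float64(272.86687970484434), np.float64(256.99691760175074)), (np.float64(263.5157018276396), np.float64(257.07276556743074))]
```

View pics/c5.png

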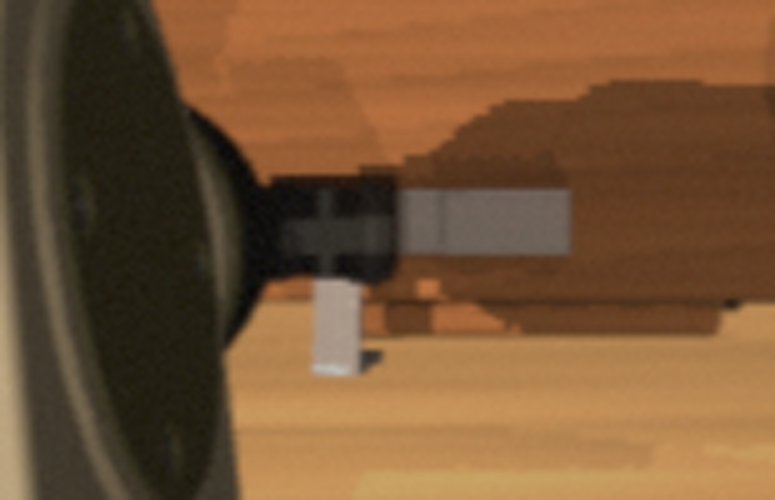

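The tongue has moved from crop column 172 to 337, so the latch is now about 24 mm from the groove. The drawer lip is flush.

Emit:
{"name": "step_arm", "arguments": {
  "delta_pos": [
    [0,-0.03,0],
    [0,-0.03,0],
    [0,-0.02,0],
    [0,-0.01,0]
  ],
  "spin": [0,0,0,0]
}}

```text
time: 7.6
tool_pos: [596.2, 131.0, 153.0]
tcp_rot: [180.0, -0.0, 179.9]
ft_force: [-1.2, 4.9, 0.1]
finger_gap: 0.2
grip_force: 2.5
```

Emit:
{"name": "step_arm", "arguments": {
  "delta_pos": [
    [0,-0.005,0],
    [0,-0.005,0]
  ],
  "spin": [0,0]
}}

```text
time: 7.85
tool_pos: [596.2, 128.9, 153.0]
tcp_rot: [180.0, -0.0, 179.9]
ft_force: [-1.5, 4.7, -0.9]
finger_gap: -0.1
grip_force: 2.2
```

```bash
cat > m.py <<'E'
from h import *
# tongue centre column from bright low-saturation pixels in rows 258-272
t=r.snapshot("top"); p=t["pixels"].astype(int)[260:272,235:320]
m=(p.min(2)>110)&(p.max(2)-p.min(2)<45); c=np.nonzero(m)[1]+235
print("tongue u",c.mean() if len(c) else None,len(c),"latch mm from start",75-(c.mean()-224.4)*1.497, r.sense()["ft_force"],r.sense()["tool_pos"])
E
python3 m.py
```

```text
tongue u 269.0 108 latch mm from start 8.233800000000002 [-2.39333692  3.09890101 -1.19481457] [596.17253959 128.67481895 152.99793865]
```

Emit:
{"name": "step_arm", "arguments": {
  "delta_pos": [
    [0,-0.005,0],
    [0,-0.005,0]
  ],
  "spin": [0,0]
}}

```text
time: 8.15
tool_pos: [596.3, 126.7, 153.1]
tcp_rot: [-180.0, -0.0, 179.9]
ft_force: [-1.7, 3.5, -0.9]
finger_gap: 0.0
grip_force: 1.6
```

Emit:
{"name": "step_arm", "arguments": {
  "delta_pos": [
    [0,-0.005,0]
  ],
  "spin": [0]
}}

```text
time: 8.28
tool_pos: [596.5, 125.5, 153.2]
tcp_rot: [-180.0, -0.0, 179.9]
ft_force: [-2.3, 2.0, -0.3]
finger_gap: 0.0
grip_force: 1.3
```

```bash
python3 m.py
```

```text
tongue u 271.0373831775701 107 latch mm from start 5.183837383177533 [ 0.02580049  0.22692197 -0.74058284] [596.64524359 125.33037093 153.29007056]
```

Emit:
{"name": "step_arm", "arguments": {
  "delta_pos": [
    [0,-0.005,0]
  ],
  "spin": [0]
}}

```text
time: 8.45
tool_pos: [596.7, 124.5, 153.4]
tcp_rot: [-180.0, 0.0, 179.9]
ft_force: [-0.4, 1.3, -1.4]
finger_gap: -0.3
grip_force: 0.9
```

```bash
python3 m.py
```

```text
tongue u 271.84615384615387 104 latch mm from start 3.9731076923076643 [-0.27116791  1.34704464 -0.23518247] [596.79502407 124.39572605 153.48111935]
```

Emit:
{"name": "step_arm", "arguments": {
  "delta_pos": [
    [0,-0.005,0]
  ],
  "spin": [0]
}}

```text
time: 8.62
tool_pos: [596.8, 123.6, 153.5]
tcp_rot: [-180.0, 0.0, 179.9]
ft_force: [-0.2, 1.1, -0.2]
finger_gap: -0.0
grip_force: 0.6
```

```bash
python3 m.py
```

```text
tongue u 272.5 96 latch mm from start 2.9943000000000097 [-0.20310763 -0.52921189 -0.39328722] [596.77419655 123.46424382 153.51505726]
```

Emit:
{"name": "step_arm", "arguments": {
  "delta_pos": [
    [0,-0.005,0]
  ],
  "spin": [0]
}}

```text
time: 8.8
tool_pos: [596.8, 122.6, 153.5]
tcp_rot: [-180.0, 0.0, 179.9]
ft_force: [1.0, 1.2, 0.6]
finger_gap: 0.2
grip_force: 0.3
```

```bash
python3 m.py
```

```text
tongue u 273.0 108 latch mm from start 2.2458000000000027 [-0.1975419   0.58211863  0.19233369] [596.71841585 122.51178965 153.51564177]
```

Emit:
{"name": "step_arm", "arguments": {
  "delta_pos": [
    [0,-0.005,0]
  ],
  "spin": [0]
}}

```text
time: 8.98
tool_pos: [596.7, 122.0, 153.5]
tcp_rot: [180.0, 0.0, 179.9]
ft_force: [0.8, 2.5, 0.1]
finger_gap: 0.2
grip_force: 1.5
```

```bash
python3 m.py
```

```text
tongue u 273.5 96 latch mm from start 1.4973000000000098 [ 0.28133415  1.67791624 -0.26124726] [596.6707155  121.98760615 153.48514187]
```

Emit:
{"name": "step_arm", "arguments": {
  "delta_pos": [
    [0,-0.003,0]
  ],
  "spin": [0]
}}

```text
time: 9.15
tool_pos: [596.7, 121.7, 153.5]
tcp_rot: [180.0, 0.0, 180.0]
ft_force: [0.8, 4.4, 0.2]
finger_gap: -0.1
grip_force: 2.4
```

```bash
python3 m.py
```

```text
tongue u 273.6363636363636 99 latch mm from start 1.2931636363636585 [0.53600629 4.12903236 1.35595772] [596.63523678 121.74211684 153.47502657]
```

The push dipped and then rose with no further travel, which means the latch is seated. I'll back off and check it.

Emit:
{"name": "step_arm", "arguments": {
  "delta_pos": [
    [0,0.1,0],
    [0,0.15,0],
    [0,0,0.2],
    [0,0,0.2],
    [-0.25,0.1,0.1],
    [-0.25,0.2,0],
    [-0.25,0.2,0],
    [0,0,0]
  ],
  "spin": [0,0,0,0,0,0,0,0]
}}

```text
time: 10.2
tool_pos: [445.7, 272.5, 253.6]
tcp_rot: [180.0, -0.0, -179.8]
ft_force: [1.4, 0.4, 0.1]
finger_gap: -0.0
grip_force: 0.0
```

```bash
python3 m.py; python3 - <<'E'
from h import *
a=r.snapshot("side")["pixels"][150:270,290:430]; b=r.snapshot("top")["pixels"][200:300,190:345]
a=cv2.resize(a,(700,600),interpolation=cv2.INTER_CUBIC)[:,:]; b=cv2.resize(b,(600,387),interpolation=cv2.INTER_CUBIC)
a=cv2.resize(a,(400,343)); b=cv2.resize(b,(400,258)); cv2.imwrite("pics/f.png",np.vstack([a,b[:257]]))
E
```

```text
tongue u 273.5 96 latch mm from start 1.4973000000000098 [0.13302015 0.24283596 0.05533048] [447.30616095 271.19430767 253.61266792]
```

View pics/f.png

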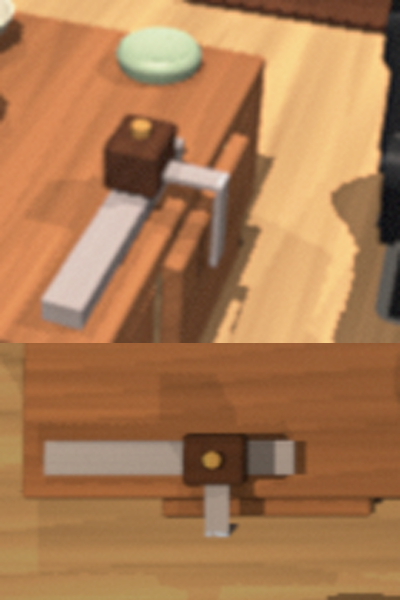

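The final picture shows the pin head sitting low in the block at (140,127) in the upper half. The tongue crosses in front of the drawer panel, the drawer lip is flush (about 12 mm of panel in front of the stand), and the arm is clear.

```bash
python3 -c "
from bench import r
print(r.hand_in())"
```

```text
the job is handed in; nothing more can be done
None
```

I pushed the drawer fully shut, slid the latch until it dropped into its groove, left the dishes and lid rest alone with the arm clear, and handed the job in at about 10 s; no verdict was returned.

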